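# Find the fullest cream tin by feel

### The job

Three identical closed cream tins stand on the coral, white and navy coasters, and one is fuller than the others: heft them in that order, first the tin on the coral coaster, then white, then navy, lifting each a good 5 cm and standing it back on its coaster before lifting another. Then take the heaviest and finish while still holding it up, upright and still, with its underside about 15 cm or more above the vanity top, the other two tins standing on their coasters. Keep all tins upright and leave everything else where it stands.

Things in the scene. Friction and masses are not known exactly. Their poses are not given: they have to be found in the camera images.
- tin_1_center (a point): one of three identical-looking closed round cream tins, cream-coloured body with a plain aluminium lid, 52 mm diameter, 62 mm tall; this point is its centre, 31 mm above its underside, z axis up along the tin. The lid does not come off. Its mass is hidden, between 0.1 and 0.55 kg; the heaviest tin weighs at least 0.1 kg more than either other. It starts upright on one of the coasters, any tin on any coaster
- tin_2_center (a point): one of three identical-looking closed round cream tins, cream-coloured body with a plain aluminium lid, 52 mm diameter, 62 mm tall; this point is its centre, 31 mm above its underside, z axis up along the tin. The lid does not come off. Its mass is hidden, between 0.1 and 0.55 kg; the heaviest tin weighs at least 0.1 kg more than either other. It starts upright on one of the coasters, any tin on any coaster
- tin_3_center (a point): one of three identical-looking closed round cream tins, cream-coloured body with a plain aluminium lid, 52 mm diameter, 62 mm tall; this point is its centre, 31 mm above its underside, z axis up along the tin. The lid does not come off. Its mass is hidden, between 0.1 and 0.55 kg; the heaviest tin weighs at least 0.1 kg more than either other. It starts upright on one of the coasters, any tin on any coaster
- coaster_coral: coral-red flat round coaster, 100 mm diameter, 6 mm thick, stuck to the vanity top (z = 0); origin at the centre of its underside, z = 0, so its top face is 6 mm higher
- coaster_white: white flat round coaster, 100 mm diameter, 6 mm thick, stuck to the vanity top (z = 0); origin at the centre of its underside, z = 0, so its top face is 6 mm higher
- coaster_navy: dark navy-blue flat round coaster, 100 mm diameter, 6 mm thick, stuck to the vanity top (z = 0); origin at the centre of its underside, z = 0, so its top face is 6 mm higher
- lens_tray: mint-green shallow lens tray, 100 x 170 x 18 mm, loose; origin at the centre of its underside; to be left alone
- lens_case: small grey two-well contact lens case, 32 x 70 x 19 mm, lying in the mint tray, loose; origin at the centre of its underside; to be left alone
- clip_holder: stainless steel spring clip holder, 70 x 120 mm base with an upright plate, 58 mm tall, loose; origin at the centre of its underside; to be left alone
- trinket_bowl: round white ceramic trinket bowl, 110 mm across, 40 mm tall, loose; origin at the centre of its underside; to be left alone
- squeeze_bottle: closed white plastic squeeze bottle with a blue cap, 54 mm across, 145 mm tall, loose; origin at the centre of its underside; to be left alone
- tumbler: blue ceramic tumbler, 70 mm across, 95 mm tall, loose; origin at the centre of its underside; to be left alone
- tin_1: same tin as tin_1_center, origin at the centre of its underside
- tin_2: same tin as tin_2_center, origin at the centre of its underside
- tin_3: same tin as tin_3_center, origin at the centre of its underside
Things that resemble listed ones, but are neither listed nor needed, are in the scene too. Several things look just like the coaster_navy: the one meant starts farthest to the robot's left.

How it is judged:
On the way, in this order (a step that is already met when the one before it is completed fails the run):
1. the tin from the coral coaster is held at least 30 mm clear of coaster height while the other two coasters each have their tin standing on them (((height (world z) of tin_1_center above 0.067 m and contact force between tin_1 and the fingers above 0.5 N) or (height (world z) of tin_2_center above 0.067 m and contact force between tin_2 and the fingers above 0.5 N) or (height (world z) of tin_3_center above 0.067 m and contact force between tin_3 and the fingers above 0.5 N)) and ((horizontal distance between tin_1_center and coaster_white below 0.028 m and height (world z) of tin_1_center below 0.043 m and angle between tin_1_center's own z axis and vertical below 0.15 rad) or (horizontal distance between tin_2_center and coaster_white below 0.028 m and height (world z) of tin_2_center below 0.043 m and angle between tin_2_center's own z axis and vertical below 0.15 rad) or (horizontal distance between tin_3_center and coaster_white below 0.028 m and height (world z) of tin_3_center below 0.043 m and angle between tin_3_center's own z axis and vertical below 0.15 rad)) and ((horizontal distance between tin_1_center and coaster_navy below 0.028 m and height (world z) of tin_1_center below 0.043 m and angle between tin_1_center's own z axis and vertical below 0.15 rad) or (horizontal distance between tin_2_center and coaster_navy below 0.028 m and height (world z) of tin_2_center below 0.043 m and angle between tin_2_center's own z axis and vertical below 0.15 rad) or (horizontal distance between tin_3_center and coaster_navy below 0.028 m and height (world z) of tin_3_center below 0.043 m and angle between tin_3_center's own z axis and vertical below 0.15 rad))), for 0.2 s.
2. the tin from the white coaster is held at least 30 mm clear of coaster height while the other two coasters each have their tin standing on them (((height (world z) of tin_1_center above 0.067 m and contact force between tin_1 and the fingers above 0.5 N) or (height (world z) of tin_2_center above 0.067 m and contact force between tin_2 and the fingers above 0.5 N) or (height (world z) of tin_3_center above 0.067 m and contact force between tin_3 and the fingers above 0.5 N)) and ((horizontal distance between tin_1_center and coaster_coral below 0.028 m and height (world z) of tin_1_center below 0.043 m and angle between tin_1_center's own z axis and vertical below 0.15 rad) or (horizontal distance between tin_2_center and coaster_coral below 0.028 m and height (world z) of tin_2_center below 0.043 m and angle between tin_2_center's own z axis and vertical below 0.15 rad) or (horizontal distance between tin_3_center and coaster_coral below 0.028 m and height (world z) of tin_3_center below 0.043 m and angle between tin_3_center's own z axis and vertical below 0.15 rad)) and ((horizontal distance between tin_1_center and coaster_navy below 0.028 m and height (world z) of tin_1_center below 0.043 m and angle between tin_1_center's own z axis and vertical below 0.15 rad) or (horizontal distance between tin_2_center and coaster_navy below 0.028 m and height (world z) of tin_2_center below 0.043 m and angle between tin_2_center's own z axis and vertical below 0.15 rad) or (horizontal distance between tin_3_center and coaster_navy below 0.028 m and height (world z) of tin_3_center below 0.043 m and angle between tin_3_center's own z axis and vertical below 0.15 rad))), for 0.2 s.
3. the tin from the navy coaster is held at least 30 mm clear of coaster height while the other two coasters each have their tin standing on them (((height (world z) of tin_1_center above 0.067 m and contact force between tin_1 and the fingers above 0.5 N) or (height (world z) of tin_2_center above 0.067 m and contact force between tin_2 and the fingers above 0.5 N) or (height (world z) of tin_3_center above 0.067 m and contact force between tin_3 and the fingers above 0.5 N)) and ((horizontal distance between tin_1_center and coaster_coral below 0.028 m and height (world z) of tin_1_center below 0.043 m and angle between tin_1_center's own z axis and vertical below 0.15 rad) or (horizontal distance between tin_2_center and coaster_coral below 0.028 m and height (world z) of tin_2_center below 0.043 m and angle between tin_2_center's own z axis and vertical below 0.15 rad) or (horizontal distance between tin_3_center and coaster_coral below 0.028 m and height (world z) of tin_3_center below 0.043 m and angle between tin_3_center's own z axis and vertical below 0.15 rad)) and ((horizontal distance between tin_1_center and coaster_white below 0.028 m and height (world z) of tin_1_center below 0.043 m and angle between tin_1_center's own z axis and vertical below 0.15 rad) or (horizontal distance between tin_2_center and coaster_white below 0.028 m and height (world z) of tin_2_center below 0.043 m and angle between tin_2_center's own z axis and vertical below 0.15 rad) or (horizontal distance between tin_3_center and coaster_white below 0.028 m and height (world z) of tin_3_center below 0.043 m and angle between tin_3_center's own z axis and vertical below 0.15 rad))), for 0.2 s.
At the end, for the whole second after the job is handed in: the heaviest tin is held still in the fingers, its centre over 170 mm above the vanity top, within 0.4 rad of upright, not propped on the bottle; the other two stand upright, untouched and at rest on two of the coasters, each centred within 28 mm ((((height (world z) of tin_1_center above 0.17 m and angle between tin_1_center's own z axis and vertical below 0.4 rad and linear speed of tin_1 below 0.03 m/s and contact force between tin_1 and the fingers above 0.5 N and contact force between tin_1 and squeeze_bottle below 0.05 N) and ((horizontal distance between tin_2_center and coaster_coral below 0.028 m and height (world z) of tin_2_center below 0.043 m and angle between tin_2_center's own z axis and vertical below 0.15 rad and contact force between tin_2 and coaster_coral below 3.4 N and contact force between tin_2 and the fingers below 0.05 N and contact force between tin_2 and the arm below 0.05 N and linear speed of tin_2 below 0.02 m/s) or (horizontal distance between tin_2_center and coaster_white below 0.028 m and height (world z) of tin_2_center below 0.043 m and angle between tin_2_center's own z axis and vertical below 0.15 rad and contact force between tin_2 and coaster_white below 3.4 N and contact force between tin_2 and the fingers below 0.05 N and contact force between tin_2 and the arm below 0.05 N and linear speed of tin_2 below 0.02 m/s) or (horizontal distance between tin_2_center and coaster_navy below 0.028 m and height (world z) of tin_2_center below 0.043 m and angle between tin_2_center's own z axis and vertical below 0.15 rad and contact force between tin_2 and coaster_navy below 3.4 N and contact force between tin_2 and the fingers below 0.05 N and contact force between tin_2 and the arm below 0.05 N and linear speed of tin_2 below 0.02 m/s)) and ((horizontal distance between tin_3_center and coaster_coral below 0.028 m and height (world z) of tin_3_center below 0.043 m and angle between tin_3_center's own z axis and vertical below 0.15 rad and contact force between tin_3 and coaster_coral below 3.4 N and contact force between tin_3 and the fingers below 0.05 N and contact force between tin_3 and the arm below 0.05 N and linear speed of tin_3 below 0.02 m/s) or (horizontal distance between tin_3_center and coaster_white below 0.028 m and height (world z) of tin_3_center below 0.043 m and angle between tin_3_center's own z axis and vertical below 0.15 rad and contact force between tin_3 and coaster_white below 3.4 N and contact force between tin_3 and the fingers below 0.05 N and contact force between tin_3 and the arm below 0.05 N and linear speed of tin_3 below 0.02 m/s) or (horizontal distance between tin_3_center and coaster_navy below 0.028 m and height (world z) of tin_3_center below 0.043 m and angle between tin_3_center's own z axis and vertical below 0.15 rad and contact force between tin_3 and coaster_navy below 3.4 N and contact force between tin_3 and the fingers below 0.05 N and contact force between tin_3 and the arm below 0.05 N and linear speed of tin_3 below 0.02 m/s))) or ((height (world z) of tin_2_center above 0.17 m and angle between tin_2_center's own z axis and vertical below 0.4 rad and linear speed of tin_2 below 0.03 m/s and contact force between tin_2 and the fingers above 0.5 N and contact force between tin_2 and squeeze_bottle below 0.05 N) and ((horizontal distance between tin_1_center and coaster_coral below 0.028 m and height (world z) of tin_1_center below 0.043 m and angle between tin_1_center's own z axis and vertical below 0.15 rad and contact force between tin_1 and coaster_coral below 3.4 N and contact force between tin_1 and the fingers below 0.05 N and contact force between tin_1 and the arm below 0.05 N and linear speed of tin_1 below 0.02 m/s) or (horizontal distance between tin_1_center and coaster_white below 0.028 m and height (world z) of tin_1_center below 0.043 m and angle between tin_1_center's own z axis and vertical below 0.15 rad and contact force between tin_1 and coaster_white below 3.4 N and contact force between tin_1 and the fingers below 0.05 N and contact force between tin_1 and the arm below 0.05 N and linear speed of tin_1 below 0.02 m/s) or (horizontal distance between tin_1_center and coaster_navy below 0.028 m and height (world z) of tin_1_center below 0.043 m and angle between tin_1_center's own z axis and vertical below 0.15 rad and contact force between tin_1 and coaster_navy below 3.4 N and contact force between tin_1 and the fingers below 0.05 N and contact force between tin_1 and the arm below 0.05 N and linear speed of tin_1 below 0.02 m/s)) and ((horizontal distance between tin_3_center and coaster_coral below 0.028 m and height (world z) of tin_3_center below 0.043 m and angle between tin_3_center's own z axis and vertical below 0.15 rad and contact force between tin_3 and coaster_coral below 3.4 N and contact force between tin_3 and the fingers below 0.05 N and contact force between tin_3 and the arm below 0.05 N and linear speed of tin_3 below 0.02 m/s) or (horizontal distance between tin_3_center and coaster_white below 0.028 m and height (world z) of tin_3_center below 0.043 m and angle between tin_3_center's own z axis and vertical below 0.15 rad and contact force between tin_3 and coaster_white below 3.4 N and contact force between tin_3 and the fingers below 0.05 N and contact force between tin_3 and the arm below 0.05 N and linear speed of tin_3 below 0.02 m/s) or (horizontal distance between tin_3_center and coaster_navy below 0.028 m and height (world z) of tin_3_center below 0.043 m and angle between tin_3_center's own z axis and vertical below 0.15 rad and contact force between tin_3 and coaster_navy below 3.4 N and contact force between tin_3 and the fingers below 0.05 N and contact force between tin_3 and the arm below 0.05 N and linear speed of tin_3 below 0.02 m/s))) or ((height (world z) of tin_3_center above 0.17 m and angle between tin_3_center's own z axis and vertical below 0.4 rad and linear speed of tin_3 below 0.03 m/s and contact force between tin_3 and the fingers above 0.5 N and contact force between tin_3 and squeeze_bottle below 0.05 N) and ((horizontal distance between tin_1_center and coaster_coral below 0.028 m and height (world z) of tin_1_center below 0.043 m and angle between tin_1_center's own z axis and vertical below 0.15 rad and contact force between tin_1 and coaster_coral below 3.4 N and contact force between tin_1 and the fingers below 0.05 N and contact force between tin_1 and the arm below 0.05 N and linear speed of tin_1 below 0.02 m/s) or (horizontal distance between tin_1_center and coaster_white below 0.028 m and height (world z) of tin_1_center below 0.043 m and angle between tin_1_center's own z axis and vertical below 0.15 rad and contact force between tin_1 and coaster_white below 3.4 N and contact force between tin_1 and the fingers below 0.05 N and contact force between tin_1 and the arm below 0.05 N and linear speed of tin_1 below 0.02 m/s) or (horizontal distance between tin_1_center and coaster_navy below 0.028 m and height (world z) of tin_1_center below 0.043 m and angle between tin_1_center's own z axis and vertical below 0.15 rad and contact force between tin_1 and coaster_navy below 3.4 N and contact force between tin_1 and the fingers below 0.05 N and contact force between tin_1 and the arm below 0.05 N and linear speed of tin_1 below 0.02 m/s)) and ((horizontal distance between tin_2_center and coaster_coral below 0.028 m and height (world z) of tin_2_center below 0.043 m and angle between tin_2_center's own z axis and vertical below 0.15 rad and contact force between tin_2 and coaster_coral below 3.4 N and contact force between tin_2 and the fingers below 0.05 N and contact force between tin_2 and the arm below 0.05 N and linear speed of tin_2 below 0.02 m/s) or (horizontal distance between tin_2_center and coaster_white below 0.028 m and height (world z) of tin_2_center below 0.043 m and angle between tin_2_center's own z axis and vertical below 0.15 rad and contact force between tin_2 and coaster_white below 3.4 N and contact force between tin_2 and the fingers below 0.05 N and contact force between tin_2 and the arm below 0.05 N and linear speed of tin_2 below 0.02 m/s) or (horizontal distance between tin_2_center and coaster_navy below 0.028 m and height (world z) of tin_2_center below 0.043 m and angle between tin_2_center's own z axis and vertical below 0.15 rad and contact force between tin_2 and coaster_navy below 3.4 N and contact force between tin_2 and the fingers below 0.05 N and contact force between tin_2 and the arm below 0.05 N and linear speed of tin_2 below 0.02 m/s))))); the arm keeps its last pose, push and grip.
It fails at once if a bystander (tray, case, clip holder, bowl, bottle, tumbler) is moved more than 25 mm (distance of any of lens_tray, lens_case, clip_holder, trinket_bowl, squeeze_bottle, tumbler from where it was at the start of the episode above 0.025 m).
It fails at once if a tin is tipped more than 0.7 rad (angle between any of tin_1_center, tin_2_center, tin_3_center's own z axis and vertical above 0.7 rad).
It also fails if it takes over 72 s, if anything falls off the work surface, if the arm or the gripper's body presses on something with over 40 N, if the wrist force passes 120 N, or if a joint passes its speed limit or range.

### The arm

A 6-joint arm with a two-finger parallel gripper is mounted at the origin on the work surface. World frame = base frame: x ahead of the robot, y to its left, z up, the work surface at z = 0. Lengths are in m, angles in rad, forces in N, time in s.
With the tool pointing down it reaches from about 0.35 to 0.85 m from the base axis. Payload 8.1 kg.
Tool frame: the origin (TCP) lies between the finger pads; the fingertips stand 11 mm ahead of it and the grasp point (between the pads) lies 8 mm behind it (robot.tips_ahead is the distance from the TCP to the fingertips, in m); z points along the fingers, y is the line along which they close (so a half turn about z gives the same grasp; the last joint's range is limited). The gripper opens to 93 mm and grips with 3 to 60 N. Pads are 15 mm wide; open, the fingers measure 128 mm over their backs; the gripper's body (75 mm by 188 mm) begins 65 mm behind the grasp point.
Start: joints at [1.043, 0.13, 1.488, -0, 1.523, -0.085], TCP at [0.257, 0.542, 0.23] pointing down, gripper open.
Joint ranges: [-2.96, 2.96], [-0.89, 2.26], [0.02, 2.5], [-1.34, 4.48], [0, 2.73], [-2.66, 2.66]. Speed limits (rad/s): [2.39, 2.39, 2.79, 3.14, 3.14, 3.14].

### API

Orientations are given as a rotation vector (axis times angle).
In Python, from plant import robot gives the robot as it stands. The module is installed in compiled form; this text tells all that it offers.
- The arm moves only by the tool move_arm, never from a script. Its argument "deltas" is one flat list of numbers, 7 for each row, row after row: the shift along the tool's x, y, z in m, then the turn, a rotation vector about the tool's x, y, z in rad, then the opening, from 0 (shut) to 1 (fully open). A call has 1 to 12 rows; each row is the pose to reach, as a shift and turn from the pose commanded when the call began, along the tool's axes at that moment; what a row does not reach only later rows make up. A row lasts 1/8 s, in which the tool goes at most 62.5 mm and 10.7 degrees, less where a joint would pass 70% of its speed; a pose out of reach is approached as far as the arm can. A call with a gripper value outside its range is refused whole. The fingers move at their own pace and stop on an object; "squeeze" is the grip in N (left out, the last holds). Time passes only in rows, so rows that repeat a pose let the fingers close. It gives the time, the measured TCP pose, the force, the opening and the grip force at its end, in the units of the state.
- robot.read_state(): the state, without advancing time (a new reading comes with each control period).
- robot.read_camera(name): name is "scene" or "side" or "wrist"; returns (picture, depth): 400x640x3 uint8, red, green, blue; 400x640 float32, m along the optical axis (not along the pixel's ray), 0 where there is no reading.
- robot.camera_model(name): a dict with "K" (3x3 intrinsics, pixels), "k1" (the pictures are not rectified: a ray, as slopes to the right and down, at radius r is drawn at 1 + k1 r^2 times it, then the intrinsics apply), "R" (3x3) and "t" (3): a world point X has camera coordinates R X + t; the wrist camera has in their place "tool_from_camera" (4x4, takes a point from camera to tool coordinates, whose origin is the TCP and whose axes are the flange's). Camera axes: x right, y down, z forward; pixel columns grow to the right and rows downward; lengths in m; the calibration is good to about 2 mm. A picture is of the moment at which its call begins: read the wrist's pose just before it. camera_model takes no time and is no camera call.
- robot.close_job(): hands the job in; it is judged then, once.
Trained networks look in the newest picture that a camera, given by its name, has taken for a name from the list of things; names that differ only in an ending like _2 or _b are one class to them, and where a whole thing is asked for, a point or a joint stands for the part that bears it (a point fixed in the world has none). Each returns a list of dicts, best first, with "confidence" (0 to 1); they miss things now and then, are a little off and sometimes report something else, mostly with a low value. They report only what shows in the picture. A call takes as long as a camera call. They do not tell look-alikes from the thing itself.
- robot.recognise(camera, label): "uv" ([column, row] in pixels, amid what is visible of it).
The state is a dict: "t": time; "q": joint angles; "dq": joint speeds; "joint_torque": joint torques, N m; "tool_pos": TCP position; "orientation": TCP orientation; "force": force on the tool from outside, world axes, zero at the start; "wrist_torque": the same for the moment, N m; "opening": finger opening in m; "gripper_force": force on a finger pad.
Only numpy, scipy, OpenCV 4.12 (cv2) and the standard library are available. Lean on these libraries where they do the work, as an engineer would, in place of code of your own. Each camera call takes 0.05 s, during which the arm holds its last target. There are 200 camera calls.

## Working session

There is one attempt and no reset: what is moved stays moved. The work goes in short steps, Python scripts to look and compute and a tool call to move; the robot and the scene stay as the last step left them, time stands still between calls to the robot, and variables do not carry over. Pictures are saved under pics/ and viewed, at most 10 in all, crops included, and the job is handed in when it is done.

Besides the shell and the picture viewer there is one more tool, called after "Call:" in YAML: its name, and indented under it one key for each argument. move_arm: Moves the arm, as the interface text tells. Its arguments: {"type":"object","properties":{"deltas":{"type":"array","items":{"type":"number"}},"squeeze":{"type":"number"}},"required":["deltas"]}

```bash
mkdir -p pics; cat > h.py <<'E'
import numpy as np, cv2
from scipy.spatial.transform import Rotation as Ro
from plant import robot
def cam(name):
    st=robot.read_state(); im,d=robot.read_camera(name); return st,im,d
def world(name,st,uv,d=None,z=None):
    """pixel -> world point, by depth d or by plane z"""
    m=robot.camera_model(name); K=np.array(m["K"])
    D=np.array([m["k1"],0,0,0,0.])
    r=np.append(cv2.undistortPoints(np.array([[uv]],float),K,D)[0,0],1)
    if name=="wrist":
        T=np.array(m["tool_from_camera"]); Rt=Ro.from_rotvec(st["orientation"]).as_matrix()
        R=Rt@T[:3,:3]; c=Rt@T[:3,3]+st["tool_pos"]
    else:
        R=np.array(m["R"]).T; c=-R@np.array(m["t"])
    w=R@r
    return c+w*(d if z is None else (z-c[2])/w[2])
E
python3 - <<'E'
from h import *
st,im,d=cam("scene"); cv2.imwrite("pics/s0.png",im[...,::-1])
print(st)
for l in ["tin_1","coaster_coral","coaster_white","coaster_navy","squeeze_bottle","tumbler","clip_holder","trinket_bowl","lens_tray"]:
    for r in robot.recognise("scene",l):
        u,v=r["uv"]; dd=d[int(v),int(u)]
        print(l,np.round([u,v]),round(r["confidence"],2),world("scene",st,(u,v),dd).round(3))
E
```

```text
{'t': 0.0, 'q': array([ 1.04261595e+00,  1.31132076e-01,  1.48924079e+00,  1.29085099e-05,
        1.52299981e+00, -8.54075872e-02]), 'dq': array([ 6.58302336e-05, -3.68065528e-04,  6.12074145e-04,  1.40391638e-03,
        6.94376333e-04,  1.26634427e-03]), 'joint_torque': array([ 1.70743493e-03, -5.59851301e+01, -4.91766071e+01,  7.67996768e-02,
        3.53403669e-02, -1.41505434e-04]), 'tool_pos': array([0.25677857, 0.54168895, 0.22862594]), 'orientation': array([-6.89718406e-01, -3.06438106e+00,  2.65891367e-03]), 'force': array([ 0.04209036,  0.54123707, -0.48027668]), 'wrist_torque': array([-0.0840825 , -0.07158064,  0.01588949]), 'gripper_force': 0.0, 'opening': 0.09310876456615608}
tin_1 [280. 167.] 0.86 [ 0.498 -0.189  0.07 ]
tin_1 [373. 244.] 0.74 [0.532 0.208 0.07 ]
tin_1 [309. 213.] 0.61 [0.57  0.003 0.069]
coaster_coral [282. 185.] 0.83 [ 0.507 -0.175  0.003]
coaster_white [364. 252.] 0.71 [0.534 0.188 0.007]
coaster_white [284. 185.] 0.32 [ 0.503 -0.167  0.004]
coaster_navy [293. 138.] 0.93 [ 0.321 -0.298  0.007]
coaster_navy [332. 170.] 0.83 [ 0.343 -0.093  0.003]
coaster_navy [319. 226.] 0.61 [0.549 0.027 0.004]
squeeze_bottle [231. 142.] 0.68 [ 0.531 -0.383  0.081]
tumbler [442. 278.] 0.86 [0.466 0.4   0.019]
clip_holder [229. 203.] 0.9 [ 0.69  -0.218  0.044]
trinket_bowl [354. 281.] 0.69 [0.629 0.222 0.008]
lens_tray [264. 246.] 0.61 [ 0.713 -0.046  0.007]
lens_tray [229. 200.] 0.35 [ 0.687 -0.222  0.049]
```

View pics/s0.png

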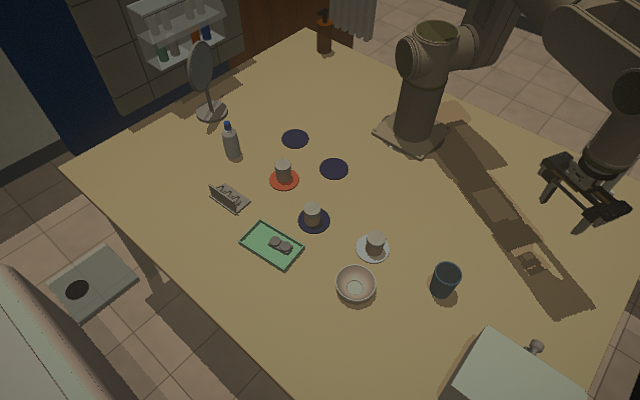

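The scene camera shows tins on coral (283,175), navy (312,215) and white (374,244). The bare navy look-alikes at (294,138) and (333,169) lie further right, so the navy coaster with the tin is the one meant. I'm moving above the coral tin.

Call:
move_arm:
  deltas: [-0.531, -0.553, 0, 0, 0, -0.443, 1, -0.531, -0.553, 0, 0, 0, -0.443, 1, -0.531, -0.553, 0, 0, 0, -0.443, 1, -0.531, -0.553, 0, 0, 0, -0.443, 1, -0.531, -0.553, 0, 0, 0, -0.443, 1, -0.531, -0.553, 0, 0, 0, -0.443, 1, -0.531, -0.553, 0, 0, 0, -0.443, 1, -0.531, -0.553, 0, 0, 0, -0.443, 1, -0.531, -0.553, 0, 0, 0, -0.443, 1, -0.531, -0.553, 0, 0, 0, -0.443, 1, -0.531, -0.553, 0, 0, 0, -0.443, 1, -0.531, -0.553, 0, 0, 0, -0.443, 1]

```text
t: 2.0
tool_pos: [0.4944, -0.1695, 0.23]
orientation: [0.0, 3.141, -0.0]
force: [0.8, -0.2, 1.1]
opening: 0.0929
gripper_force: 0.0
```

```bash
cat > look.py <<'E'
from h import *
import sys
st,im,d=cam("wrist"); cv2.imwrite(f"pics/{sys.argv[1]}.png",im[...,::-1])
print(st["tool_pos"],st["orientation"].round(4))
for l in sys.argv[2:]:
    for r in robot.recognise("wrist",l):
        u,v=r["uv"]; print(l,np.round([u,v]),round(r["confidence"],2),world("wrist",st,(u,v),d[int(v),int(u)]).round(4))
# top faces: points by depth between z 0.060 and 0.075
v,u=np.mgrid[0:400:2,0:640:2]
P=np.array([world("wrist",st,(a,b),d[b,a]) if d[b,a]>0 else [0,0,9] for a,b in zip(u.ravel(),v.ravel())])
m=((P[:,2]>.060)&(P[:,2]<.076)).reshape(u.shape).astype(np.uint8)
n,lab,s,c=cv2.connectedComponentsWithStats(m)
for i in range(1,n):
    if s[i,4]>100:
        Q=P[(lab==i).ravel()]
        (cx,cy),r=cv2.minEnclosingCircle(Q[:,:2].astype(np.float32))
        print("top",c[i]*2,s[i,4],"circle",round(cx,4),round(cy,4),"r",round(r,4),"z",np.median(Q[:,2]).round(4),"mean",Q[:,:2].mean(0).round(4))
E
python3 look.py w1 tin_1 coaster_coral
```

```text
[ 0.49441694 -0.16946129  0.23002967] [ 2.0000e-04  3.1405e+00 -4.0000e-04]
tin_1 [293. 169.] 0.9 [ 0.477  -0.1923  0.0687]
tin_1 [622. 189.] 0.82 [0.5059 0.1777 0.0373]
tin_1 [462. 227.] 0.61 [ 0.5401 -0.0133  0.0675]
coaster_coral [315. 158.] 0.77 [ 0.468  -0.1706  0.0531]Traceback (most recent call last):
  File "look.py", line 10, in <module>
    P=np.array([world("wrist",st,(a,b),d[b,a]) if d[b,a]>0 else [0,0,9] for a,b in zip(u.ravel(),v.ravel())])
                ~~~~~^^^^^^^^^^^^^^^^^^^^^^^^^
  File "h.py", line 8, in world
    m=robot.camera_model(name); K=np.array(m["K"])
ValueError: time passes only in moves, steps and waits
```

View pics/w1.png

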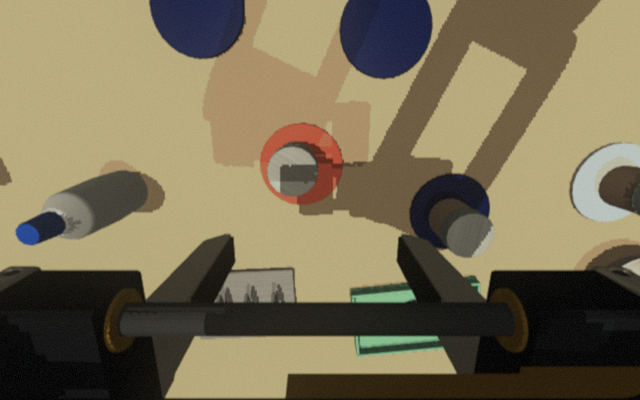

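The wrist view shows the coral tin's lid at (293,169) on its coaster at (302,164). The navy tin is at (470,235) and the white coaster at (612,182). I'll vectorise the unprojection.

```bash
python3 - <<'E'
s=open('h.py').read()
s+='''
def cloud(name,st,uv,d):
    m=robot.camera_model(name); K=np.array(m["K"]); D=np.array([m["k1"],0,0,0,0.])
    r=cv2.undistortPoints(uv.reshape(-1,1,2).astype(float),K,D)[:,0]
    c=np.c_[r,np.ones(len(r))]*d[:,None]
    T=np.array(m["tool_from_camera"]); Rt=Ro.from_rotvec(st["orientation"]).as_matrix()
    return (c@T[:3,:3].T+T[:3,3])@Rt.T+st["tool_pos"]
'''
open('h.py','w').write(s)
s=open('look.py').read()
i=s.index("P=np"); j=s.index("m=((")
s=s[:i]+'P=cloud("wrist",st,np.stack([u.ravel(),v.ravel()],1),d[::2,::2].ravel()); ok=(d[::2,::2].ravel()>0)\n'+s[j:]
s=s.replace("m=((P","m=(ok&(P")
s+='''
for nm,lo,hi in (("coral",0,8),("navy",110,128)):
    h=cv2.cvtColor(im,cv2.COLOR_RGB2HSV)
    m=((h[...,0]>=lo)&(h[...,0]<=hi)&(h[...,1]>130)&(h[...,2]>40)).astype(np.uint8)
    n,lab,s,c=cv2.connectedComponentsWithStats(m)
    for i in range(1,n):
        if s[i,4]>800:
            vv,uu=np.nonzero(lab==i); Q=cloud("wrist",st,np.stack([uu,vv],1),d[vv,uu]); Q=Q[(d[vv,uu]>0)&(Q[:,2]<.015)]
            if len(Q)>500: (cx,cy),r=cv2.minEnclosingCircle(Q[:,:2].astype(np.float32)); print(nm,c[i].round(),"circle",round(cx,4),round(cy,4),"r",round(r,4))
'''
open('look.py','w').write(s)
E
python3 look.py w2
```

```text
[ 0.49384744 -0.16978088  0.22892036] [-6.3000e-03 -3.1403e+00 -5.0000e-04]
top [292.31163708 172.20512821] 507 circle 0.4804 -0.1931 r 0.0261 z 0.0683 mean [ 0.4795 -0.1932]
top [106.63636364 200.42424242] 132 circle 0.5146 -0.3995 r 0.025 z 0.0685 mean [ 0.5084 -0.3861]
top [469.4612069  235.11206897] 464 circle 0.5502 -0.0031 r 0.0264 z 0.0684 mean [ 0.5488 -0.0049]
coral [308. 160.] circle 0.4844 -0.187 r 0.0495
navy [401.  24.] circle 0.3349 -0.0831 r 0.0391
```

Call:
move_arm:
  deltas: [0.014, -0.0235, 0.03, 0, 0, 0, 1, 0.014, -0.0235, 0.08, 0, 0, 0, 1, 0.014, -0.0235, 0.13, 0, 0, 0, 1, 0.014, -0.0235, 0.17, 0, 0, 0, 1, 0.014, -0.0235, 0.19, 0, 0, 0, 1, 0.014, -0.0235, 0.198, 0, 0, 0, 1, 0.014, -0.0235, 0.198, 0, 0, 0, 1, 0.014, -0.0235, 0.198, 0, 0, 0, 0.4, 0.014, -0.0235, 0.198, 0, 0, 0, 0.4, 0.014, -0.0235, 0.198, 0, 0, 0, 0.4, 0.014, -0.0235, 0.198, 0, 0, 0, 0.4, 0.014, -0.0235, 0.198, 0, 0, 0, 0.4]
  squeeze: 25

```text
t: 3.7
tool_pos: [0.4802, -0.1912, 0.0319]
orientation: [-0.0, 3.141, -0.001]
force: [-0.5, -2.4, 0.3]
opening: 0.052
gripper_force: 25.0
```

Call:
move_arm:
  deltas: [0, 0, -0.01, 0, 0, 0, 0.4, 0, 0, -0.03, 0, 0, 0, 0.4, 0, 0, -0.05, 0, 0, 0, 0.4, 0, 0, -0.06, 0, 0, 0, 0.4, 0, 0, -0.06, 0, 0, 0, 0.4, 0, 0, -0.06, 0, 0, 0, 0.4, 0, 0, -0.06, 0, 0, 0, 0.4]

```text
t: 4.58
tool_pos: [0.4792, -0.1903, 0.0906]
orientation: [0.0, -3.14, -0.001]
force: [-0.3, 0.1, -5.9]
opening: 0.052
gripper_force: 25.0
```

```bash
cat > heft.py <<'E'
from h import *
F=[];J=[]
for _ in range(12):
    robot.read_camera("wrist"); s=robot.read_state(); F.append(s["force"]); J.append(s["joint_torque"])
F=np.array(F); print(F.mean(0).round(3),F.std(0).round(3)); print(np.mean(J,0).round(3)[:3],np.std(J,0).round(3)[:3],s["tool_pos"].round(4),s["opening"],s["t"])
E
python3 heft.py
```

```text
[-0.064  0.077 -4.918] [0.479 0.587 0.54 ]
[ 2.0000e-03 -4.8758e+01 -4.7796e+01] [0.003 0.048 0.039] [ 0.48   -0.1907  0.0917] 0.05170137297056 5.175
```

Call:
move_arm:
  deltas: [0, 0, 0.025, 0, 0, 0, 0.4, 0, 0, 0.045, 0, 0, 0, 0.4, 0, 0, 0.056, 0, 0, 0, 0.4, 0, 0, 0.06, 0, 0, 0, 0.4, 0, 0, 0.06, 0, 0, 0, 0.4, 0, 0, 0.06, 0, 0, 0, 1, 0, 0, 0.06, 0, 0, 0, 1, 0, 0, 0.06, 0, 0, 0, 1, 0, 0, 0.03, 0, 0, 0, 1, 0, 0, -0.02, 0, 0, 0, 1, 0, 0, -0.08, 0, 0, 0, 1, 0, 0, -0.14, 0, 0, 0, 1]

```text
t: 6.68
tool_pos: [0.4797, -0.1906, 0.2336]
orientation: [-0.0, 3.141, -0.0]
force: [0.6, -0.4, 1.0]
opening: 0.0929
gripper_force: 0.0
```

Call:
move_arm:
  deltas: [-0.033, 0.396, 0, 0, 0, 0, 1, -0.033, 0.396, 0, 0, 0, 0, 1, -0.033, 0.396, 0, 0, 0, 0, 1, -0.033, 0.396, 0, 0, 0, 0, 1, -0.033, 0.396, 0, 0, 0, 0, 1, -0.033, 0.396, 0, 0, 0, 0, 1, -0.033, 0.396, 0, 0, 0, 0, 1, -0.033, 0.396, 0, 0, 0, 0, 1, -0.033, 0.396, 0, 0, 0, 0, 1]

```text
t: 7.8
tool_pos: [0.5129, 0.2046, 0.2316]
orientation: [0.0, -3.142, 0.001]
force: [-0.5, -0.4, 1.0]
opening: 0.093
gripper_force: 0.0
```

```bash
python3 heft.py; python3 look.py w3
```

```text
[-0.021  0.052  0.014] [0.619 0.601 0.547]
[  0.117 -49.131 -49.13 ] [0.273 0.098 0.03 ] [0.5129 0.2052 0.2316] 0.0926601299906903 8.4
[0.51286623 0.20519821 0.23160566] [ 1.0000e-04 -3.1415e+00  1.0000e-04]
top [493.71698113 155.77358491] 106 circle 0.4863 0.3953 r 0.0288 z 0.0679 mean [0.4826 0.3843]
top [539.31979695 168.03045685] 197 circle 0.4908 0.4133 r 0.0295 z 0.0684 mean [0.495  0.4324]
top [312.19918699 180.65853659] 492 circle 0.5092 0.2014 r 0.0262 z 0.0683 mean [0.5082 0.2017]
top [122.45643154 217.99585062] 482 circle 0.5504 -0.0028 r 0.0265 z 0.068 mean [ 5.491e-01 -4.000e-04]
top [626.82634731 246.14371257] 167 circle 0.5824 0.5498 r 0.0277 z 0.0676 mean [0.5818 0.5463]
coral [ 13. 154.] circle 0.4885 -0.1726 r 0.0472
navy [31. 18.] circle 0.3437 -0.0915 r 0.0477
```

View pics/w3.png

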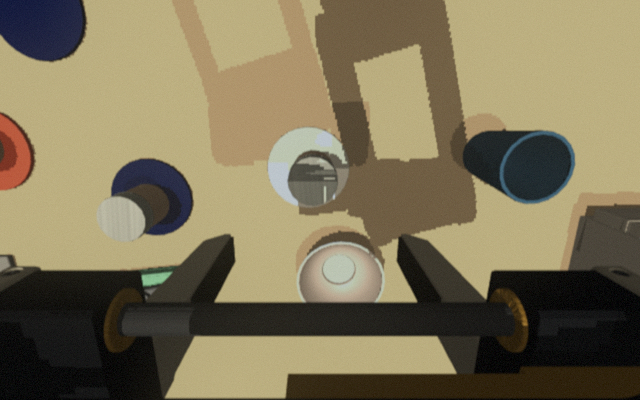

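The white tin's lid is at (312,180), well clear of the bowl rim and the tumbler. The coral tin weighs about 0.50 kg, since the empty baseline reads 0.

Call:
move_arm:
  deltas: [0.004, -0.0025, 0.05, 0, 0, 0, 1, 0.004, -0.0025, 0.1, 0, 0, 0, 1, 0.004, -0.0025, 0.15, 0, 0, 0, 1, 0.004, -0.0025, 0.185, 0, 0, 0, 1, 0.004, -0.0025, 0.2, 0, 0, 0, 1, 0.004, -0.0025, 0.2, 0, 0, 0, 1, 0.004, -0.0025, 0.2, 0, 0, 0, 0.4, 0.004, -0.0025, 0.2, 0, 0, 0, 0.4, 0.004, -0.0025, 0.2, 0, 0, 0, 0.4, 0.004, -0.0025, 0.2, 0, 0, 0, 0.4, 0.004, -0.0025, 0.2, 0, 0, 0, 0.4]
  squeeze: 25

```text
t: 9.82
tool_pos: [0.509, 0.2027, 0.0319]
orientation: [-0.0, 3.141, -0.0]
force: [-0.3, -1.2, 2.2]
opening: 0.0514
gripper_force: 25.0
```

Call:
move_arm:
  deltas: [0, 0, -0.01, 0, 0, 0, 0.4, 0, 0, -0.03, 0, 0, 0, 0.4, 0, 0, -0.05, 0, 0, 0, 0.4, 0, 0, -0.06, 0, 0, 0, 0.4, 0, 0, -0.06, 0, 0, 0, 0.4, 0, 0, -0.06, 0, 0, 0, 0.4, 0, 0, -0.06, 0, 0, 0, 0.4]

```text
t: 10.7
tool_pos: [0.5082, 0.2026, 0.0906]
orientation: [0.0, -3.14, 0.001]
force: [0.2, 0.8, -1.8]
opening: 0.0513
gripper_force: 25.0
```

```bash
python3 heft.py
```

```text
[-0.095 -0.116 -1.843] [0.328 0.418 0.484]
[ 1.0000e-03 -5.1620e+01 -4.6302e+01] [0.002 0.056 0.037] [0.5089 0.2028 0.0917] 0.0516284054357033 11.3
```

Call:
move_arm:
  deltas: [0, 0, 0.025, 0, 0, 0, 0.4, 0, 0, 0.045, 0, 0, 0, 0.4, 0, 0, 0.056, 0, 0, 0, 0.4, 0, 0, 0.06, 0, 0, 0, 0.4, 0, 0, 0.06, 0, 0, 0, 0.4, 0, 0, 0.06, 0, 0, 0, 1, 0, 0, 0.06, 0, 0, 0, 1, 0, 0, 0.06, 0, 0, 0, 1, 0, 0, 0.03, 0, 0, 0, 1, 0, 0, -0.02, 0, 0, 0, 1, 0, 0, -0.08, 0, 0, 0, 1, 0, 0, -0.14, 0, 0, 0, 1]

```text
t: 12.8
tool_pos: [0.5085, 0.2027, 0.2335]
orientation: [0.0, -3.142, 0.0]
force: [1.3, -0.1, 0.7]
opening: 0.0931
gripper_force: 0.0
```

Call:
move_arm:
  deltas: [-0.041, -0.2045, 0, 0, 0, 0, 1, -0.041, -0.2045, 0, 0, 0, 0, 1, -0.041, -0.2045, 0, 0, 0, 0, 1, -0.041, -0.2045, 0, 0, 0, 0, 1, -0.041, -0.2045, 0, 0, 0, 0, 1, -0.041, -0.2045, 0, 0, 0, 0, 1]

```text
t: 13.55
tool_pos: [0.5498, -0.0005, 0.2316]
orientation: [0.001, -3.141, -0.001]
force: [-0.4, -0.0, -0.4]
opening: 0.0928
gripper_force: 0.0
```

```bash
python3 look.py w4
```

```text
[ 5.49786505e-01 -4.57772933e-04  2.31569755e-01] [ 1.5000e-03 -3.1414e+00 -1.1000e-03]
top [121.42536116 115.61797753] 623 circle 0.4812 -0.1906 r 0.0262 z 0.0681 mean [ 0.4807 -0.189 ]
top [517.06003431 145.51629503] 583 circle 0.5104 0.2021 r 0.0265 z 0.0685 mean [0.509  0.2005]
top [313.08041237 184.96082474] 485 circle 0.5508 -0.0026 r 0.0262 z 0.0683 mean [ 0.5496 -0.003 ]
coral [167. 118.] circle 0.485 -0.1861 r 0.0492
```

View pics/w4.png

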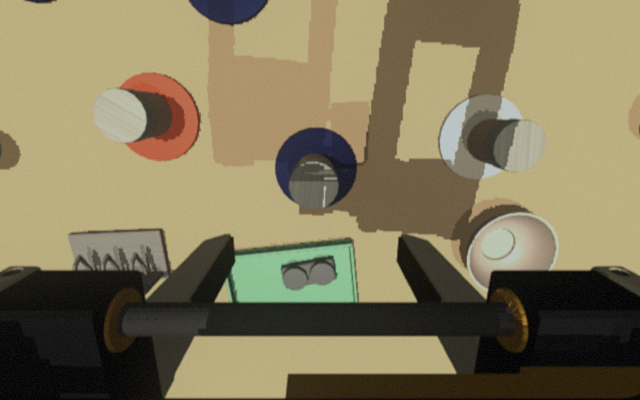

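The coral and white tins stand upright at (122,116) and (518,145). The navy tin's lid is at (313,185), beside the tray but clear of it. I'm grasping the navy tin.

Call:
move_arm:
  deltas: [-0.001, -0.002, 0.05, 0, 0, 0, 1, -0.001, -0.002, 0.1, 0, 0, 0, 1, -0.001, -0.002, 0.15, 0, 0, 0, 1, -0.001, -0.002, 0.185, 0, 0, 0, 1, -0.001, -0.002, 0.2, 0, 0, 0, 1, -0.001, -0.002, 0.2, 0, 0, 0, 1, -0.001, -0.002, 0.2, 0, 0, 0, 0.4, -0.001, -0.002, 0.2, 0, 0, 0, 0.4, -0.001, -0.002, 0.2, 0, 0, 0, 0.4, -0.001, -0.002, 0.2, 0, 0, 0, 0.4, -0.001, -0.002, 0.2, 0, 0, 0, 0.4]
  squeeze: 25

```text
t: 14.98
tool_pos: [0.5511, -0.0037, 0.0319]
orientation: [-0.0, 3.141, 0.0]
force: [-0.3, 0.4, 2.7]
opening: 0.0515
gripper_force: 25.0
```

Call:
move_arm:
  deltas: [0, 0, -0.01, 0, 0, 0, 0.4, 0, 0, -0.03, 0, 0, 0, 0.4, 0, 0, -0.05, 0, 0, 0, 0.4, 0, 0, -0.06, 0, 0, 0, 0.4, 0, 0, -0.06, 0, 0, 0, 0.4, 0, 0, -0.06, 0, 0, 0, 0.4, 0, 0, -0.06, 0, 0, 0, 0.4]

```text
t: 15.85
tool_pos: [0.5502, -0.0036, 0.0906]
orientation: [0.0, -3.14, -0.0]
force: [0.2, 0.2, -1.7]
opening: 0.0519
gripper_force: 25.0
```

```bash
python3 heft.py
```

```text
[ 0.106  0.194 -1.651] [0.725 0.373 0.422]
[ -0.    -51.956 -46.218] [0.001 0.057 0.037] [ 0.5509 -0.0037  0.0917] 0.05141418059294887 16.45
```

The coral tin is the heaviest at 0.50 kg, against 0.19 for white and 0.17 for navy. I'll set this one down and go back to coral.

Call:
move_arm:
  deltas: [0, 0, 0.025, 0, 0, 0, 0.4, 0, 0, 0.045, 0, 0, 0, 0.4, 0, 0, 0.056, 0, 0, 0, 0.4, 0, 0, 0.06, 0, 0, 0, 0.4, 0, 0, 0.06, 0, 0, 0, 0.4, 0, 0, 0.06, 0, 0, 0, 1, 0, 0, 0.06, 0, 0, 0, 1, 0, 0, 0.06, 0, 0, 0, 1, 0, 0, 0.03, 0, 0, 0, 1, 0, 0, -0.02, 0, 0, 0, 1, 0, 0, -0.08, 0, 0, 0, 1, 0, 0, -0.14, 0, 0, 0, 1]

```text
t: 17.95
tool_pos: [0.5506, -0.0037, 0.2335]
orientation: [-0.0, 3.142, -0.0]
force: [0.7, 0.4, 0.1]
opening: 0.0931
gripper_force: 0.0
```

Call:
move_arm:
  deltas: [0.07, -0.188, 0, 0, 0, 0, 1, 0.07, -0.188, 0, 0, 0, 0, 1, 0.07, -0.188, 0, 0, 0, 0, 1, 0.07, -0.188, 0, 0, 0, 0, 1, 0.07, -0.188, 0, 0, 0, 0, 1, 0.07, -0.188, 0, 0, 0, 0, 1]

```text
t: 18.7
tool_pos: [0.4815, -0.1904, 0.2316]
orientation: [-0.002, 3.142, 0.001]
force: [1.2, 0.0, -0.7]
opening: 0.0929
gripper_force: 0.0
```

```bash
python3 look.py w5
```

```text
[ 0.4814922  -0.19041091  0.23157213] [-2.2000e-03  3.1415e+00  1.0000e-03]
top [314.64609053 183.41975309] 486 circle 0.4807 -0.1912 r 0.0261 z 0.0682 mean [ 0.4798 -0.1913]
top [128.19117647 208.48529412] 136 circle 0.5158 -0.4023 r 0.026 z 0.0686 mean [ 0.5071 -0.3875]
top [484.10690423 245.34075724] 449 circle 0.5507 -0.0038 r 0.0268 z 0.0684 mean [ 0.549 -0.006]
coral [321. 168.] circle 0.4844 -0.187 r 0.0494
navy [415.  32.] circle 0.3331 -0.0904 r 0.0438
```

Call:
move_arm:
  deltas: [0, 0, 0.05, 0, 0, 0, 1, 0, 0, 0.1, 0, 0, 0, 1, 0, 0, 0.15, 0, 0, 0, 1, 0, 0, 0.185, 0, 0, 0, 1, 0, 0, 0.2, 0, 0, 0, 1, 0, 0, 0.2, 0, 0, 0, 1, 0, 0, 0.2, 0, 0, 0, 0.4, 0, 0, 0.2, 0, 0, 0, 0.4, 0, 0, 0.2, 0, 0, 0, 0.4, 0, 0, 0.2, 0, 0, 0, 0.4, 0, 0, 0.2, 0, 0, 0, 0.4]
  squeeze: 30

```text
t: 20.12
tool_pos: [0.4811, -0.1916, 0.0319]
orientation: [-0.0, 3.141, 0.001]
force: [-0.4, 2.8, 3.8]
opening: 0.0519
gripper_force: 30.0
```

Call:
move_arm:
  deltas: [0, 0, -0.01, 0, 0, 0, 0.4, 0, 0, -0.03, 0, 0, 0, 0.4, 0, 0, -0.06, 0, 0, 0, 0.4, 0, 0, -0.1, 0, 0, 0, 0.4, 0, 0, -0.14, 0, 0, 0, 0.4, 0, 0, -0.17, 0, 0, 0, 0.4, 0, 0, -0.185, 0, 0, 0, 0.4, 0, 0, -0.19, 0, 0, 0, 0.4, 0, 0, -0.19, 0, 0, 0, 0.4, 0, 0, -0.19, 0, 0, 0, 0.4, 0, 0, -0.19, 0, 0, 0, 0.4, 0, 0, -0.19, 0, 0, 0, 0.4]

```text
t: 21.62
tool_pos: [0.4808, -0.1916, 0.2211]
orientation: [0.0, -3.141, -0.001]
force: [0.5, 0.7, -5.4]
opening: 0.0518
gripper_force: 30.0
```

```bash
python3 heft.py; python3 -c "
from h import *
_,im,d=cam('scene'); cv2.imwrite('pics/s9.png',cv2.resize(im[100:300,180:500,::-1],(800,500)))"
```

```text
[-0.128 -0.034 -4.804] [0.28  0.468 0.679]
[ -0.    -46.845 -51.649] [0.001 0.043 0.049] [ 0.481  -0.1917  0.2217] 0.05173737929085316 22.225
```

View pics/s9.png

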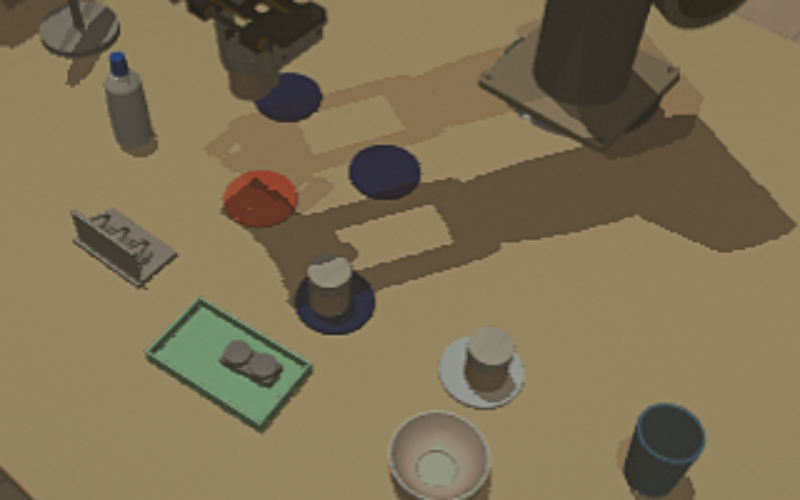

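The heavy tin is held upright in the gripper at (248,70). The other two stand on navy (330,285) and white (490,358), and the coral coaster is empty. I'm handing the job in.

```bash
python3 -c "
from plant import robot
print(robot.close_job())"
```

```text
the job is handed in; nothing more can be done
None
```

I hefted the tins in order (coral about 0.50 kg, white 0.19 kg, navy 0.17 kg) and handed the job in holding the coral tin upright, its centre about 22 cm above the vanity top, with the other two on their coasters; no verdict was returned.

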